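Load the filament spool onto its stand

TASK

Load the small filament spool that lies in the low cradle onto the wooden spool stand: take the steel axle out of the stand by its wooden handle, push its bare end through the spool's bore, lift the spool on the axle without gripping the spool itself, and lower the axle back into both notches, handle on the same side as before, so that the spool hangs freely between the two uprights. Set the axle down in the notches before letting go, do not let the axle or the spool fall onto the bench, and leave the other things where they are.

Things in the scene. Friction and masses are not known exactly. Their poses are not given: they have to be found in the camera images.
- stand: fixed plywood spool stand on the bench (top at z = 0): base 80 x 110 x 10 mm, two uprights (10 mm thick, 50 wide, 96 tall) at y = +40 and -40 mm, 70 mm apart inside, each with a V notch in its top: flat bottom 14 mm wide at 74 mm height, mouth 42 mm wide. Origin: centre of the underside; y: along the seated axle, towards its handle; z up.
- stand_seat (a point): the point midway between the two notches, 80 mm above the stand's underside, where the axle's centre line (and its origin) lies when it is seated; same axes as the stand
- axle: spool axle, 180 mm long, 120 g: a round steel rod 12 mm thick with a rounded tip, and a square wooden handle 20 x 20 x 55 mm at one end. Origin: on the centre line. y axis: along it, towards the handle: tip at y = -62 mm, handle from +63 to +118 mm. It starts bare and level in the stand's notches, its origin within 5 mm of the seat point, the handle's faces upright and level.
- axle_handle (a point): the middle of the axle's wooden handle, on its centre line, 90.5 mm from the axle's origin
- spool: small filament spool to be loaded: flanges 80 mm across, 36 mm wide over the flanges, a round bore 28 mm across right through, about 140 g. It lies on its round rims in the cradle, bore level. Origin: the centre of the bore, half way along. y axis: along the bore. Hung on the axle its centre lies 8 mm below the axle's centre line.
- cradle: low grey cradle, fixed, 90 x 60 mm, 22 mm high at its two end plates (28 mm either side of its middle, well below the bore), with two bars that keep the spool from rolling. Origin: centre of the underside; y along the bore, z up. The spool's centre lies 51 mm above it; the spool lifts straight up out of it.
- base0: a finished-scenery model base, a flat dark rectangle 125 x 60 x 9 mm lying on the sheet of cardboard (3 mm thick) near the middle of the bench; to be left alone; origin at the centre of its underside
- base1: a second such model base, 125 x 60 x 9 mm, lying beside the first; to be left alone; origin at the centre of its underside
- paint0: a small paint bottle, 32 mm across and 75 mm tall, standing at the right-hand side of the working area; to be left alone; origin at the centre of its underside
- paint1: a small paint jar, 36 mm across and 60 mm tall, standing at the right-hand side of the working area; to be left alone; origin at the centre of its underside
- model: a miniature armoured vehicle on an upright orange stick with a round wooden foot, 110 mm tall, behind the working area; to be left alone; origin at the centre of its underside
- brushjar: a glass jar of brushes, 64 mm across and 140 mm tall, behind the working area; to be left alone; origin at the centre of its underside
- flatspool: a wider spool, 100 mm across and 30 mm high, lying flat on its flange behind the working area; not the one to load; to be left alone; origin at the centre of its underside
Mind the look-alikes: they are no part of the job. Leave any pink or purple look-alike of the cradle alone. There is more than one size of the axle; the job needs the larger.

How it is judged (in metres and radians):
On the way, in this order (a step that is already met when the one before it is completed fails the run):
1. the axle is lifted out of the stand, with the spool still in its cradle (z of axle in the frame of stand_seat above 0.03 m and distance of spool from where it was at the start of the episode below 0.02 m), for 0.1 s.
2. the axle is through the spool's bore and carries the spool clear of the cradle (raised at least 20 mm), the gripper not touching the spool (x of spool in the frame of axle between -0.012 and 0.012 m and z of spool in the frame of axle between -0.012 and 0.012 m and angle between the y axis of spool and the y axis of axle, either way round below 0.35 rad and y of spool in the frame of axle between -0.044 and 0.044 m and z of spool in the frame of cradle above 0.071 m and contact force between spool and cradle below 0.05 N and contact force between spool and the fingers below 0.1 N), for 0.2 s.
3. the axle, with the spool on it, lies in both notches while the gripper still holds it (x of axle in the frame of stand_seat between -0.006 and 0.006 m and y of axle in the frame of stand_seat between -0.02 and 0.017 m and z of axle in the frame of stand_seat between -0.008 and 0.008 m and angle between the y axis of axle and the y axis of stand, either way round below 0.12 rad and y of axle_handle in the frame of stand_seat above 0.06 m and x of spool in the frame of axle between -0.012 and 0.012 m and z of spool in the frame of axle between -0.012 and 0.012 m and angle between the y axis of spool and the y axis of axle, either way round below 0.35 rad and contact force between axle and the fingers above 0.5 N), for 0.1 s.
At the end, for the whole second after the job is handed in: The axle rests in both notches, handle on its first side (within 6 mm sideways, 17 mm lengthways, 4 mm in height and 0.06 rad of the seat), and the spool hangs on it at rest between the uprights, its centre 4 to 12 mm below the seat and within 19 mm of midway (x of axle in the frame of stand_seat between -0.006 and 0.006 m and y of axle in the frame of stand_seat between -0.02 and 0.017 m and z of axle in the frame of stand_seat between -0.004 and 0.004 m and angle between the y axis of axle and the y axis of stand, either way round below 0.06 rad and y of axle_handle in the frame of stand_seat above 0.06 m and x of spool in the frame of axle between -0.012 and 0.012 m and z of spool in the frame of axle between -0.012 and 0.012 m and angle between the y axis of spool and the y axis of axle, either way round below 0.35 rad and y of spool in the frame of stand_seat between -0.019 and 0.019 m and z of spool in the frame of stand_seat between -0.012 and -0.004 m and contact force between spool and cradle below 0.05 N and linear speed of each of spool, axle below 0.02 m/s and angular speed of spool below 0.4 rad/s); the robot touches nothing.
It fails at once if the spool falls onto the bench (height (world z) of spool below 0.044 m).
It fails at once if the axle falls onto the bench (height (world z) of axle below 0.025 m).
It fails at once if one of the other things on the bench is pushed more than 20 mm out of place (distance of any of base0, base1, paint0, paint1, model, brushjar, flatspool from where it was at the start of the episode above 0.02 m).
It also fails if it takes over 59 s, if anything falls off the work surface, if the arm or the gripper's body presses on something with over 40 N, if the wrist force passes 120 N, or if a joint passes its speed limit or range.

ROBOT

A 7-joint arm with a two-finger parallel gripper is mounted at the origin on the work surface. World frame = base frame: x ahead of the robot, y to its left, z up, the work surface at z = 0. Lengths are in mm, angles in rad, forces in N, time in s.
With the tool pointing down it reaches from about 425 to 875 mm from the base axis. Payload 8.4 kg.
Tool frame: the origin (TCP) lies at the very end of the fingers, on their centre line; the grasp point (between the pads) lies arm.grip_depth behind it (arm.grip_depth is the distance from the TCP to the grasp point, in mm); z points along the fingers, y is the line along which they close (so a half turn about z gives the same grasp; the last joint's range is limited). The gripper opens to 87 mm and grips with 3 to 60 N. Pads are 19 mm wide; open, the fingers measure 117 mm over their backs; the gripper's body (75 mm by 190 mm) begins 51 mm behind the grasp point.
Start: joints at [-1.235, 0.333, 0.04, 1.465, -0.013, 1.343, -0.059], TCP at [273.796, 589.491, 222.546] pointing down, gripper open.
Joint ranges: [-2.58, 2.58], [-0.38, 2.09], [-1.3, 1.39], [0.25, 2.4], [-1.5, 4.64], [0.08, 2.09], [-2.65, 2.65]. Speed limits (rad/s): [2.22, 2.22, 2.79, 2.79, 3.14, 3.14, 3.14].

INTERFACE

Orientations are given as a unit quaternion [w, x, y, z].
In Python, from plant import arm, claw, get_image, workorder gives the robot as it stands. Calls block until the motion is done:
- arm.move_pose(position, orientation): joint-space move of the TCP to a pose.
- arm.movel(position, rot=None, vel=150, until_force=None): straight line of the TCP; rot=None keeps the orientation; vel is the mean speed in mm/s. With until_force (N) it stops when the force on the tool has changed by that much, and returns True; else False.
- arm.move_joints(angles): joint-space move.
- claw.move_gripper(opening, f_grip=None): finger opening in mm; f_grip is the grip in N (None keeps the last); returns when the fingers have stopped.
- arm.pause(seconds).
- arm.solve_ik(position, orientation): joint angles nearest the present ones, or None.
- get_image(name): name is "scene" or "top" or "wrist"; returns a dict with "image" (384x512x3 uint8, red, green, blue), "vfov" (degrees; the focal length in pixels is half the picture's height over the tangent of half this angle, whatever the lens; pixels are square), "cx", "cy" (the principal point, pixels), "world_to_cam" (4x4, takes a point from world to camera coordinates). Camera axes: x right, y down, z forward; pixel columns grow to the right and rows downward; lengths in mm; the calibration is good to about 2 mm. A picture is of the moment at which its call begins. There is no depth.
A pose or a line that the arm cannot do raises arm.IKError and nothing moves.
- workorder.close_job(): hands the job in; it is judged then, once.
Readings, each from a call of its own:
- arm.current_clock(): time.
- arm.current_joints(): joint angles.
- arm.current_qd(): joint speeds.
- arm.current_effort(): joint torques, N m.
- arm.current_ee_pos(): TCP position.
- arm.current_eef_rot(): TCP orientation.
- arm.current_wrist_force(): force on the tool from outside, world axes, zero at the start.
- arm.current_moment(): the same for the moment, N m.
- arm.current_grip_width(): finger opening in mm.
- arm.current_finger_force(): force on a finger pad.
Only numpy, scipy, OpenCV 4.12 (cv2) and the standard library are available. Lean on these libraries where they do the work, as an engineer would, in place of code of your own. Each camera call takes 0.05 s, during which the arm holds its last target. There are 200 camera calls.

## Working session

There is one attempt and no reset: what is moved stays moved. The work goes in short steps, each a Python script; the robot and the scene stay as the last script left them, time stands still between calls to the robot, and variables do not carry over. Pictures are saved under pics/ and viewed, at most 10 in all, crops included, and the job is handed in when it is done.

```bash
mkdir -p pics; ls; python3 - <<'E'
from plant import arm, claw, get_image, workorder
import cv2,pickle
d={n:get_image(n) for n in("scene","top","wrist")}
pickle.dump(d,open('im0.pkl','wb'))
for n in d:
    cv2.imwrite(f'pics/{n}0.png',d[n]['image'][:,:,::-1]); print(n,d[n]['vfov'],d[n]['cx'],d[n]['cy'],d[n]['world_to_cam'].round(3).tolist())
print(arm.grip_depth,arm.current_eef_rot(),arm.current_clock())
E
```

```text
pics
scene 45.75539916011749 259.8733155822139 187.41187929405578 [[-0.145, 0.989, -0.006, 167.691], [0.725, 0.102, -0.682, -373.612], [-0.674, -0.104, -0.732, 1794.679], [0.0, 0.0, 0.0, 1.0]]
top 46.35241428847614 255.92939779058176 190.32393365390368 [[-0.004, -1.0, -0.023, -56.241], [-0.984, 0.008, -0.18, 584.301], [0.18, 0.022, -0.983, 982.497], [0.0, 0.0, 0.0, 1.0]]
wrist 67.89516405397059 250.93254902561432 193.23572141299795 [[0.421, 0.907, -0.002, -649.099], [0.877, -0.407, 0.256, -32.039], [0.231, -0.11, -0.967, 390.315], [0.0, 0.0, 0.0, 1.0]]
18.700000000000003 [-9.53590257e-05  2.15708549e-01  9.76457594e-01 -6.16211515e-04] 0.15
```

View pics/scene0.png

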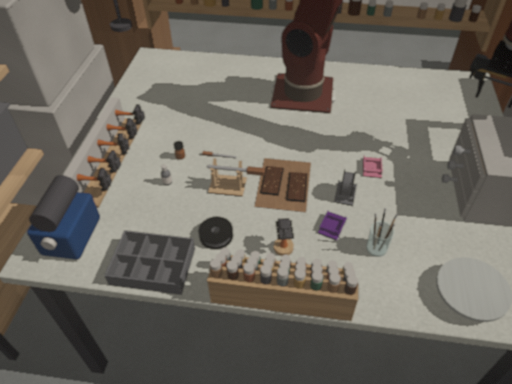

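View pics/top0.png

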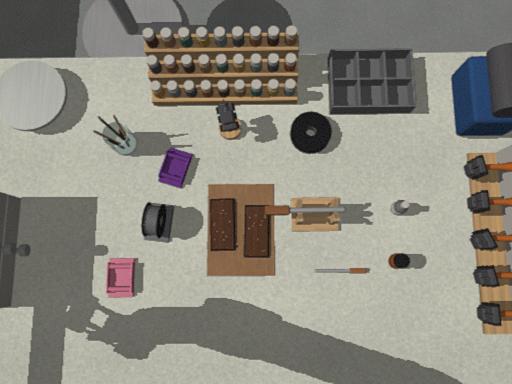

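The scene and top views show four groups of objects:
- **Axles:** the large one lies in the stand, handle at top px (278,211), tip at (343,210). A smaller look-alike lies on the bench at (342,270) and is not the one to use.
- **Cradles:** the grey one with the black spool is at (156,221). The pink (121,278) and purple (175,168) ones are empty look-alikes.
- **Spools:** the one standing in the grey cradle is the one to load. The flat one at (311,132) is not.

I'll confirm these in one enlarged crop.

```bash
cat > h.py <<'E'
import numpy as np,cv2
def cam(d):
    f=d['image'].shape[0]/2/np.tan(np.radians(d['vfov']/2)); return f,np.array(d['world_to_cam'])
def back(d,px,z):
    f,T=cam(d); R,t=T[:3,:3],T[:3,3]
    r=R.T@np.array([(px[0]-d['cx'])/f,(px[1]-d['cy'])/f,1]); c=-R.T@t
    return c+r*(z-c[2])/r[2]
def proj(d,p):
    f,T=cam(d); q=T[:3,:3]@np.array(p)+T[:3,3]; return f*q[0]/q[2]+d['cx'],f*q[1]/q[2]+d['cy']
E
python3 - <<'E'
import pickle,cv2,numpy as np
from h import *
d=pickle.load(open('im0.pkl','rb'));t=d['top'];im=t['image'][:,:,::-1]
a=cv2.resize(im[190:260,125:190],None,fx=6,fy=6,interpolation=cv2.INTER_CUBIC)
b=cv2.resize(im[190:240,260:350],None,fx=6,fy=6,interpolation=cv2.INTER_CUBIC)
o=np.zeros((600,800,3),np.uint8);o[:300,:540]=b;  o2=cv2.resize(a,(274,295));o[303:598,:274]=o2
s=d['scene']['image'][:,:,::-1];c=cv2.resize(s[165:210,325:365],None,fx=6,fy=6,interpolation=cv2.INTER_CUBIC);o[303:573,290:530]=c
c=cv2.resize(s[145:200,200:255],None,fx=4.7,fy=4.7,interpolation=cv2.INTER_CUBIC);o[303:303+c.shape[0],540:540+c.shape[1]]=c
cv2.imwrite('pics/crop1.png',o)
for n,p,z in[('handleend',(267,211),80),('tip',(343,210),80),('spooltop',(156,204),91),('spoolmid',(156,221),60),('oven',(15,250),100),('brush',(123,147),0),('flat',(311,132),0),('base',(256,231),12),('model',(230,130),0)]: print(n,back(t,p,z).round(1))
E
```

```text
handleend [532.  -84.7  80. ]
tip [ 533.1 -253.1   80. ]
spooltop [547.8 161.5  91. ]
spoolmid [513.5 167.8  60. ]
oven [447.4 463.8 100. ]
brush [705.8 272.    0. ]
flat [ 739.5 -195.5    0. ]
base [493.8 -58.5  12. ]
model [746.9   5.7   0. ]
```

View pics/crop1.png

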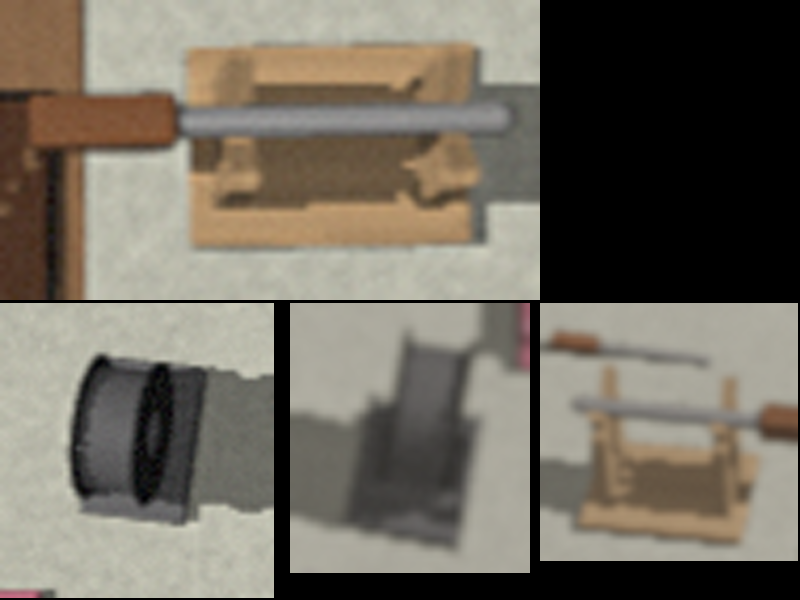

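The crop confirms three things:
- The large axle is in the stand, handle end at about top px (265,210) and tip at (345,209.5). That works out to about 177 mm, against 180 mm given.
- The smaller axle lies on the bench.
- The black spool stands in the grey cradle at (156,221), yawed by about 8°.

Next I'll take closer wrist views of both.

```bash
cat >> h.py <<'E'
from scipy.spatial.transform import Rotation as Ro
def quat(a,s=1):
    "tool down, tool y perpendicular to an axle whose y axis has heading a from world +y (ccw)"
    y=s*np.array([np.cos(a),np.sin(a),0]); z=np.array([0,0,-1.]); x=np.cross(y,z)
    q=Ro.from_matrix(np.c_[x,y,z]).as_quat(); return q[[3,0,1,2]]
E
python3 - <<'E'
from plant import *
from h import *
import pickle
for s in(1,-1):
  for p in([530,160,330],[532,-120,330],[532,-120,60],[530,350,60]): 
    j=arm.solve_ik(p,quat(0,s)); print(s,p,None if j is None else np.round(j,2))
E
```

```text
1 [530, 160, 330] [-0.85  0.1   0.52  1.55 -0.05  1.51 -0.33]
1 [532, -120, 330] [-0.43  0.08  0.61  1.57 -0.04  1.51  0.19]
1 [532, -120, 60] [-0.63  0.38  0.92  1.94 -0.36  1.    0.46]
1 [530, 350, 60] [-0.92  0.45  0.34  1.69 -0.17  1.03 -0.52]
-1 [530, 160, 330] [ 0.56  0.25 -1.11  1.49  0.22  1.54  2.6 ]
-1 [532, -120, 330] None
-1 [532, -120, 60] [-0.82  0.56  1.22  1.94 -0.6   1.07 -2.48]
-1 [530, 350, 60] [-0.59  0.43 -0.08  1.68  0.04  1.03  2.46]
```

```bash
python3 - <<'E'
from plant import *
from h import *
import pickle
print(arm.current_clock()); claw.move_gripper(60)
D={}
arm.move_pose([530,100,270],quat(0)); arm.pause(.2); D['sp1']=get_image('wrist')
arm.move_pose([530,-120,250],quat(0)); arm.pause(.2); D['ax1']=get_image('wrist')
print(arm.current_clock(),arm.current_ee_pos(),arm.current_wrist_force())
pickle.dump(D,open('im1.pkl','wb'))
o=np.hstack([D['sp1']['image'],D['ax1']['image']])
cv2.imwrite('pics/w1.png',cv2.resize(D['sp1']['image'][:,:,::-1],(800,600),interpolation=cv2.INTER_CUBIC));cv2.imwrite('pics/w2.png',cv2.resize(D['ax1']['image'][:,:,::-1],(800,600),interpolation=cv2.INTER_CUBIC))
E
```

```text
0.15
4.3083 [ 530.39035929 -118.51683422  249.98850033] [-0.36073925  0.03911875 -0.12824421]
```

View pics/w1.png

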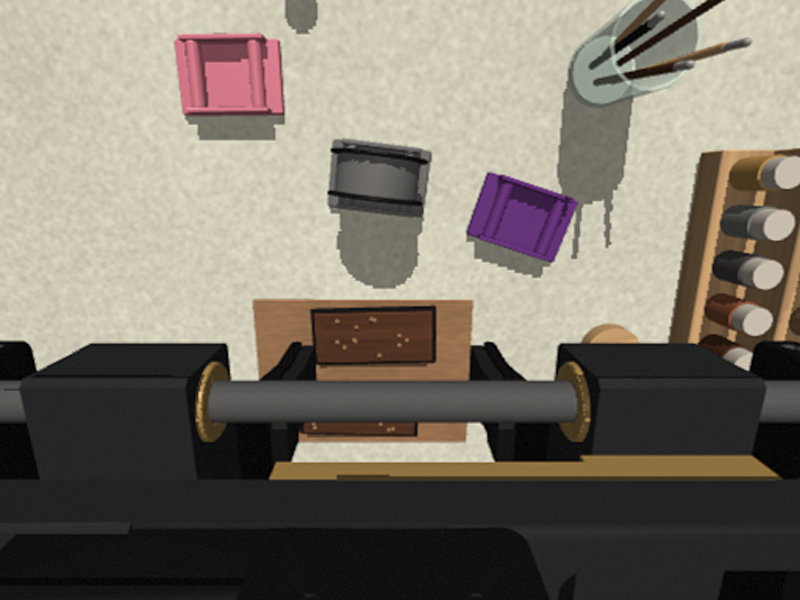

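View pics/w2.png

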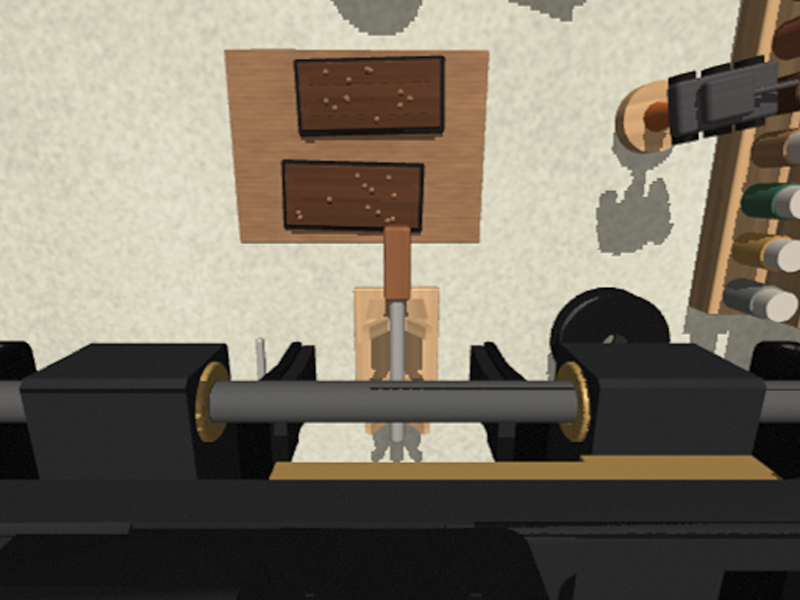

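```bash
python3 - <<'E'
from h import *
import pickle
D=pickle.load(open('im1.pkl','rb')); t=pickle.load(open('im0.pkl','rb'))['top']
k=512/800
def b(n,u,v,z): return back(D[n],((u+.5)*k-.5,(v+.5)*k-.5),z)
for nm,p in[('hend',(397,227)),('hstart',(397.5,300))]: print(nm,b('ax1',*p,90).round(1))
print('hw',b('ax1',384,227,90)-b('ax1',410,227,90))
print('rod',b('ax1',397.5,303,86).round(1), b('ax1',397.5,440,86).round(1))
print('top hend',back(t,(265,210.2),90).round(1),'hs',back(t,(289.4,210.2),90).round(1),'tip',back(t,(345,209.6),86).round(1))
for z in(0,22):
  C=np.array([b('sp1',*p,z)[:2] for p in[(333,140),(431,151),(425,216),(328,206)]])
  e=np.diff(np.r_[C,C[:1]],axis=0);print(z,C.round(1).tolist(),C.mean(0).round(1),np.linalg.norm(e,axis=1).round(1),np.degrees(np.arctan2(e[:,1],e[:,0])).round(1))
# enlarged wrist crop of spool, top stand mask centroid
cr=np.vstack([cv2.resize(D['sp1']['image'][80:145,200:285,::-1],(680,520),interpolation=cv2.INTER_CUBIC)])
cv2.imwrite('pics/crop2.png',cr)
E
```

```text
hend [534.5 -78.4  90. ]
hstart [ 535.2 -132.5   90. ]
hw [-18.62496483  -0.0502953    0.        ]
rod [ 535.2 -135.8   86. ] [ 535.9 -252.8   86. ]
top hend [532.4 -80.2  90. ] hs [ 532.  -133.9   90. ] tip [ 533.1 -256.5   86. ]
0 [[476.3, 209.1], [566.2, 199.6], [561.9, 140.8], [469.6, 150.0]] [518.5 174.9] [90.4 59.1 92.7 59.5] [ -6.  -94.2 174.3  83.5]
22 [[479.1, 207.1], [564.4, 198.1], [560.3, 142.2], [472.7, 151.0]] [519.1 174.6] [85.8 56.1 88.  56.5] [ -6.  -94.2 174.3  83.5]
```

View pics/crop2.png

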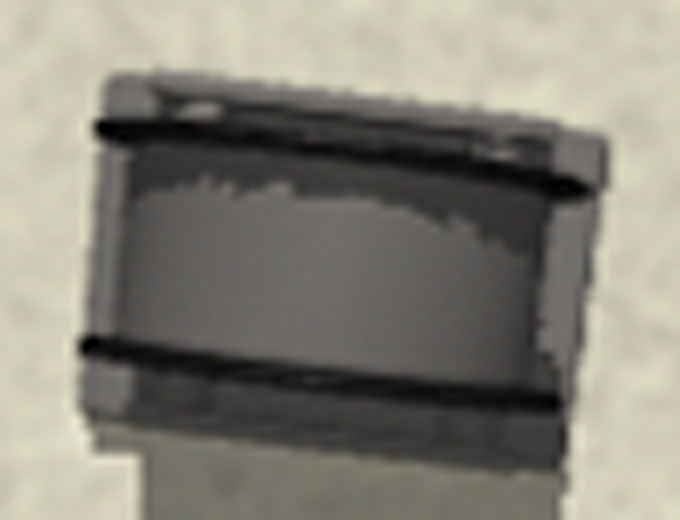

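```bash
python3 - <<'E'
from h import *
import pickle
d=pickle.load(open('im1.pkl','rb'))['sp1']
P=np.array([back(d,(200+(u+.5)/8-.5,80+(v+.5)/8-.5),51)[:2] for u,v in[(97,128),(592,186),(558,402),(80,346)]])
e=np.diff(np.r_[P,P[:1]],axis=0)
print(P.round(1),P.mean(0),np.linalg.norm(e,axis=1),np.degrees(np.arctan2(e[:,1],e[:,0])))
t=pickle.load(open('im0.pkl','rb'))['top']
im=cv2.cvtColor(t['image'],cv2.COLOR_RGB2HSV)
# stand base corners in top (crop scale 6, origin 260,190), z=10
Q=np.array([back(t,(260+u/6,190+v/6),10)[:2] for u,v in[(188,47),(474,45),(471,243),(191,246)]])
e=np.diff(np.r_[Q,Q[:1]],axis=0)
print(Q.round(1),Q.mean(0),np.linalg.norm(e,axis=1),np.degrees(np.arctan2(e[:,1],e[:,0])))
E
```

```text
[[480.9 197.1]
 [559.5 188.5]
 [554.7 154.8]
 [477.  163.6]] [518.00087701 175.99139064] [79.11269022 34.00121716 78.2024256  33.77525085] [ -6.29477877 -98.15971415 173.55244308  83.37276805]
[[ 572.8 -143.3]
 [ 572.8 -256.9]
 [ 494.  -252.8]
 [ 493.5 -143. ]] [ 533.29266676 -198.98799446] [113.59501181  78.86101354 109.7539272   79.34556488] [-9.00194200e+01  1.77035765e+02  9.02877564e+01 -1.70159794e-01]
```

Measured positions, each checked against the given sizes:
- **Spool:** centre (518,176), heading −6.2° (flanges measure 79 x 34 mm, against 80 x 36).
- **Stand:** centre (533,−199), heading about 0 (base measures about 79 x 112 mm, against 80 x 110).
- **Handle:** centre (534,−106), z 80.

Now I'll grasp and lift.

```bash
python3 - <<'E'
from plant import *
from h import *
import pickle
q=quat(0)
arm.move_pose([534,-106,130],q); arm.movel([534,-106,61.3],vel=100)
print(arm.current_ee_pos())
claw.move_gripper(15,60); print(arm.current_grip_width(),arm.current_finger_force(),arm.current_ee_pos())
arm.movel([534,-106,165],vel=80); arm.pause(.3)
print(arm.current_clock(),arm.current_ee_pos(),arm.current_wrist_force(),arm.current_moment(),arm.current_grip_width())
D={n:get_image(n) for n in('wrist','top','scene')}; pickle.dump(D,open('im2.pkl','wb'))
im=[D['wrist']['image'][100:384,120:400],D['scene']['image'][120:200,190:270],D['top']['image'][180:240,250:350]]
o=np.zeros((600,800,3),np.uint8)
o[:426,:420]=cv2.resize(im[0],(420,426));o[:370,425:795]=cv2.resize(im[1],(370,370),interpolation=2);o[375:597,425:795]=cv2.resize(im[2],(370,222),interpolation=2)
cv2.imwrite('pics/g2.png',o[:,:,::-1])
E
```

```text
[ 534.49268148 -106.20961368   61.92474702]
19.5018451318455 59.994117859750986 [ 534.0532561  -105.98813385   61.31542957]
8.225 [ 533.91587233 -106.01706927  164.83570888] [ 0.42594447 -0.36197938 -1.45552929] [0.04651296 0.03051272 0.02764236] 19.19625949667969
```

View pics/g2.png

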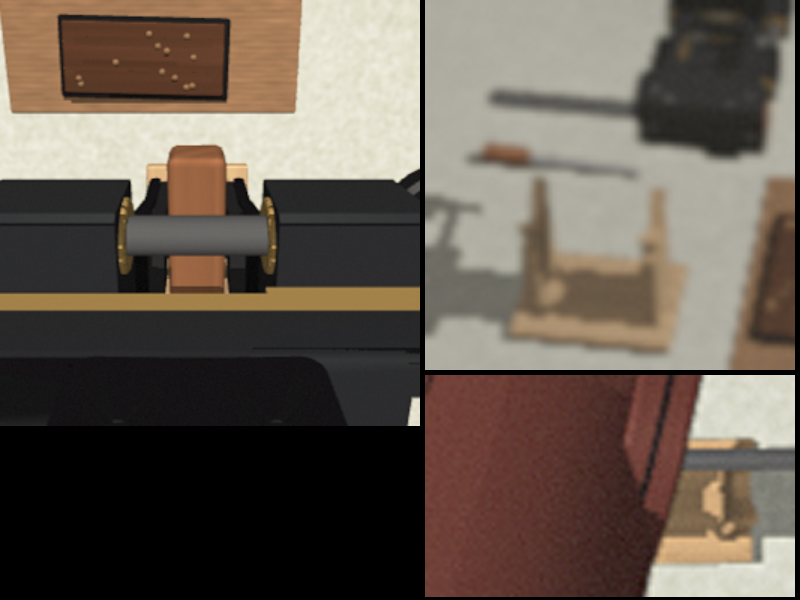

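The axle is held and out of the stand. I'll check its droop from the scene view (tip at about px (204.5,141), rod by the gripper at (236,143.6)) and then go to the insertion start.

```bash
python3 - <<'E'
from plant import *
from h import *
import pickle
s=pickle.load(open('im2.pkl','rb'))['scene']
for dr in(-10,0,10): print(dr,proj(s,[534,-258,183.5-dr]),proj(s,[534,-145,183.5-dr*.25]))
a=-0.108; u=np.array([-np.sin(a),np.cos(a)]); c=np.array([518.3,175.5])
q=quat(a)
h=c+u*190.5
arm.movel([*h,150],q,vel=200); arm.movel([*h,51-18.7],vel=120); arm.pause(.3)
print(h,arm.current_ee_pos(),arm.current_clock(),arm.current_wrist_force())
D={n:get_image(n) for n in('wrist','top','scene')}; pickle.dump(D,open('im3.pkl','wb'))
o=np.zeros((600,800,3),np.uint8)
for y,n in((0,'top'),(300,'scene')):
    d=D[n]; p=np.mean([proj(d,[*c,51]),proj(d,[*h,51])],axis=0); x0,y0=int(p[0])-66,int(p[1])-25
    if n=='scene': print('scene org',x0,y0)
    else: print('top org',x0,y0)
    x0=max(x0,0);y0=max(y0,0)
    o[y:y+298,:]=cv2.resize(d['image'][y0:y0+50,x0:x0+134],(800,298),interpolation=2)
    print(n,[np.round(proj(d,[*(c+u*k),51]),1) for k in(0,18,38,90)])
cv2.imwrite('pics/g3.png',o[:,:,::-1])
E
```

```text
-10 (np.float64(202.5054126865911), np.float64(137.48036795444284)) (np.float64(240.96694994877268), np.float64(143.00606827614686))
0 (np.float64(202.8437808373775), np.float64(140.09182091263648)) (np.float64(240.9988197064347), np.float64(143.65706625124201))
10 (np.float64(203.17843900398282), np.float64(142.6746410070632)) (np.float64(241.03060096514187), np.float64(144.3062564736395))
[538.83402746 364.89008347] [538.99652964 365.07128141  32.75082867] 12.3167 [-0.03825278 -0.15190112 -0.64325132]
top org 47 190
top [array([153.7, 219.4]), array([146. , 218.6]), array([137.4, 217.7]), array([115.2, 215.4])]
scene org 312 163
scene [array([346.8, 182.5]), array([352.7, 183.6]), array([359.4, 184.8]), array([376.7, 187.8])]
```

View pics/g3.png

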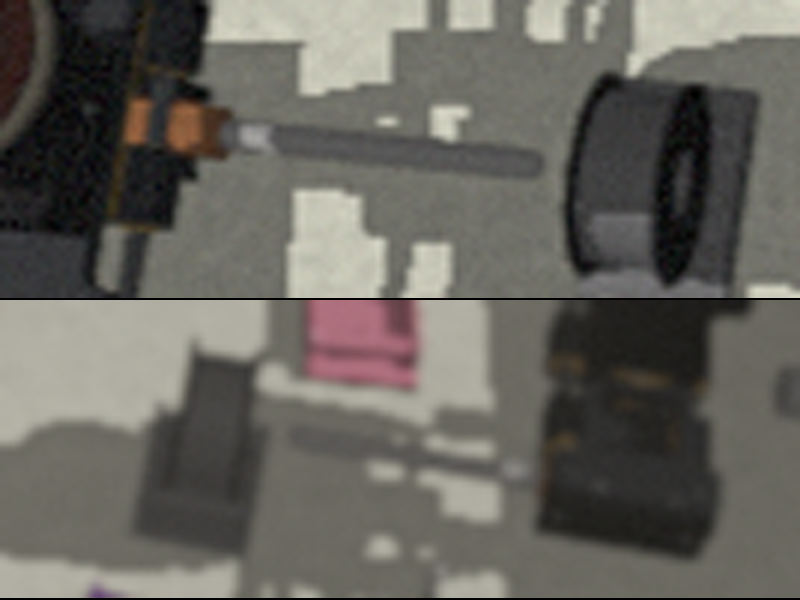

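In the top view the tip is at px (137.5,217.3), against (137.4,217.7) predicted. The bore's near mouth is at (161.6,220.2), against (161.4,220.2). The line is good and any droop is about 2 mm, so I'll insert.

```bash
python3 - <<'E'
from plant import *
from h import *
import pickle
a=-0.108; u=np.array([-np.sin(a),np.cos(a)]); c=np.array([518.3,175.5]); h0=c+u*190.5;h=c+u*86
z=33.5
arm.movel([*h0,z],vel=50)
hit=arm.movel([*h,z],vel=60,until_force=5); print(hit,arm.current_ee_pos(),h,arm.current_wrist_force(),arm.current_clock())
if not hit:
    arm.movel([*h,z+60],vel=40); arm.pause(.4)
    print(arm.current_ee_pos(),arm.current_wrist_force(),arm.current_clock(),arm.current_grip_width())
D={n:get_image(n) for n in('wrist','top','scene')}; pickle.dump(D,open('im4.pkl','wb'))
o=np.zeros((600,800,3),np.uint8)
o[:298]=cv2.resize(D['top']['image'][185:245,70:231],(800,298),interpolation=2)
o[300:598]=cv2.resize(D['scene']['image'][150:210,290:451],(800,298),interpolation=2)
cv2.imwrite('pics/g4.png',o[:,:,::-1])
s=D['scene']; p=arm.current_ee_pos()
for k in(-61,0,32): print([np.round(proj(s,[*(c-4.5*u+u*k),p[2]+18.7+dz]),1) for dz in(0,-10)])
E
```

```text
False [527.53791361 261.38185253  33.4873723 ] [527.56995466 260.99893532] [ 0.45733946  0.30864996 -1.2621628 ] 14.6083
[527.59187771 260.95619254  93.47671231] [-0.53377825  0.13586789 -2.87787965] 16.6583 19.175739288826584
[array([327.6, 164.5]), array([327.2, 166.9])]
[array([348.1, 168. ]), array([347.6, 170.4])]
[array([359. , 169.9]), array([358.4, 172.3])]
```

View pics/g4.png

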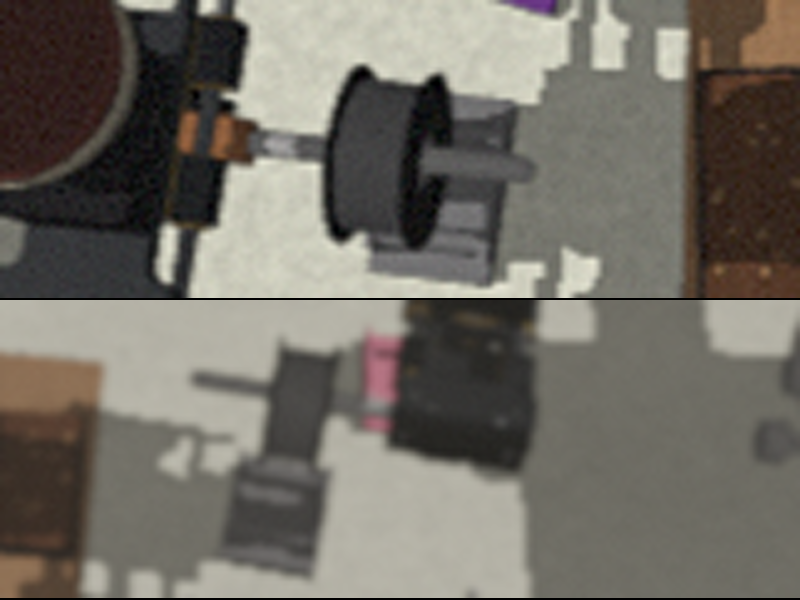

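The spool hangs on the axle clear of the cradle, and the tip (scene px (329,165)) shows only about 3 mm of droop. I'll compute the spool's place along the axle, carry it to above the stand, and re-measure it there numerically.

```bash
python3 - <<'E'
from plant import *
from h import *
import pickle
a=-0.108; u=np.array([-np.sin(a),np.cos(a)]); c=np.array([518.3,175.5])
t=pickle.load(open('im4.pkl','rb'))['top']
m=back(t,(70+389/4.97,185+158/4.97),104)[:2]; o=np.array([527.6,261.])-90.5*u
print('spool in axle y',(m-o)@u, 'across',(m-o)@np.array([u[1],-u[0]]))
p=arm.current_ee_pos(); arm.movel([p[0],p[1],155],vel=80)
arm.movel([534,-109,155],quat(0),vel=110); arm.pause(.5)
print(arm.current_ee_pos(),arm.current_wrist_force(),arm.current_clock())
D={n:get_image(n) for n in('top','scene')}; pickle.dump(D,open('im5.pkl','wb'))
t=D['top']
# dark spool blob in scene image near its expected place
s=D['scene']; e=proj(s,[534,-195,166]); print('expected spool px scene',e,'top',proj(t,[534,-195,166]))
g=s['image'].max(2).astype(int); x,y=int(e[0]),int(e[1])
for r in range(y-14,y+15,4): print(r,x-26,g[r,x-26:x+27])
E
```

```text
spool in axle y 3.1300132413225157 across -0.4786244610327873
[ 533.99299516 -109.00420921  154.98849031] [-0.65080529  0.25850845 -2.06367973] 21.7417
expected spool px scene (np.float64(224.41518725315422), np.float64(146.57619625088932)) top (np.float64(321.3577399839818), np.float64(203.92346973855376))
132 198 [175 175 175 175 175 175 176 176 176 176 176 176 175 176 176 176 177 176
 177 176 176 176 173 174 176 176 176 177 176 178 177 176 176 175 176 177
 177 177 176 169 142  94  53  44  49  60  76  78  66  51  46  46  47]
136 198 [175 176 175 176 175 175 175 176 176 178 177 177 177 176 175 176 177 177
 177 167 135  86  54  69  96 113 117 119 122 126 129 124  99  69  95 145
 171 177 169 138  89  51  48  49  52  54  58  56  52  51  51  52  51]
140 198 [177 177 177 178 178 178 178 178 178 178 178 177 177 178 178 178 178 179
 170 135  85  61  66  69  70  69  69  70  67  65  59  48  41  40  58  85
  95  81  61  57  56  55  52  52  52  53  53  51  53  53  51  54  53]
144 198 [176 178 178 174 159 131 105  93  92  93  93  92  92  92  92  93  92  89
  74  61  67  73  72  72  73  72  73  
[... 300 characters left out ...]
 41  40  39  39  41  41  42]
152 198 [173 168 164 157 145 133 131 134 137 140 141 142 143 146 156 168 174 168
 135  86  61  67  70  69  67  68  72  71  67  58  47  41  41  50  98 139
 141 105  68  56  56  48  42  40  40  38  38  38  36  40  37  39  39]
156 198 [176 172 168 168 168 168 168 166 156 143 135 131 132 133 132 134 135 129
 105  70  56  59  63  63  62  65  64  63  63  57  44  41  42  65 108 137
 150 159 168 174 176 176 177 178 180 179 179 176 174 171 166 149 132]
160 198 [177 176 177 178 177 175 175 177 177 177 178 178 176 174 164 142 122 118
 131 137 134 145 166 174 175 173 172 171 169 160 132  97 112 151 172 177
 176 175 174 174 171 167 165 167 172 174 176 176 177 177 177 178 177]
```

The spool spans scene cols 216 to 231, so its centre is at y ≈ −196, within about 3 mm of midway. I'll lower it into the notches.

```bash
python3 - <<'E'
from plant import *
from h import *
import pickle
arm.movel([534,-109,80],vel=70); arm.pause(.3); print(arm.current_wrist_force())
hit=arm.movel([534,-109,59.5],vel=25,until_force=4); arm.pause(.4)
print(hit,arm.current_ee_pos(),arm.current_wrist_force(),arm.current_clock())
D={n:get_image(n) for n in('top','scene','wrist')}; pickle.dump(D,open('im6.pkl','wb'))
o=np.zeros((600,800,3),np.uint8)
o[:,:445]=cv2.resize(D['scene']['image'][125:200,195:250],(445,600),interpolation=2)
o[:400,450:]=cv2.resize(D['top']['image'][185:245,290:342],(350,400),interpolation=2)
cv2.imwrite('pics/g6.png',o[:,:,::-1])
E
```

```text
[ 0.37458629  0.49676349 -2.15831229]
True [ 533.82776191 -108.90164157   60.73712684] [-0.77811706 -0.38414707  5.08855454] 24.4917
```

View pics/g6.png

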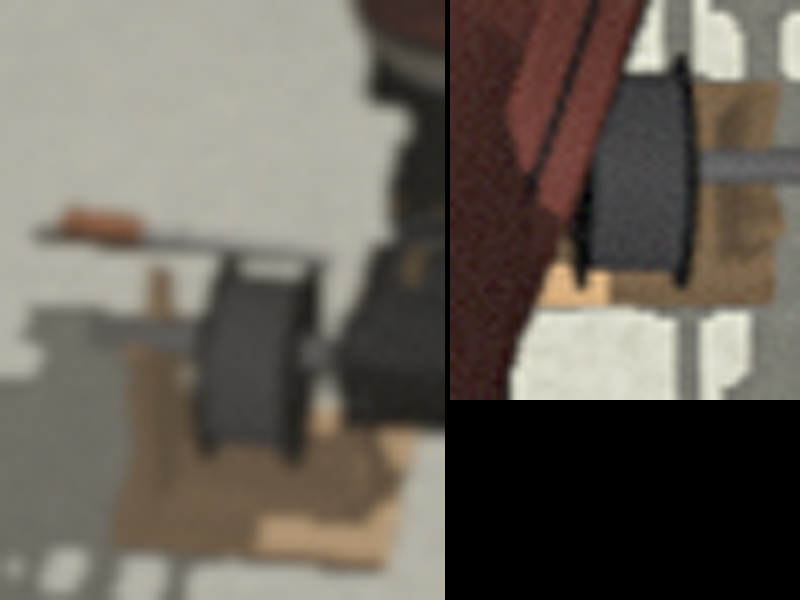

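The axle is seated at TCP z 60.7 mm (61.3 when grasped) with 5 N of contact. The spool hangs between the uprights. I'll release, retreat straight up and compare against the initial picture.

```bash
python3 - <<'E'
from plant import *
from h import *
import pickle
claw.move_gripper(50); arm.pause(.3)
arm.movel([534,-109,180],vel=80); arm.movel([534,60,260],vel=200); arm.pause(1)
D={n:get_image(n) for n in('top','scene')}; pickle.dump(D,open('im7.pkl','wb'))
arm.pause(.5);E=get_image('top')
d0=pickle.load(open('im0.pkl','rb'))['top']['image']; t=D['top']
print('clock',arm.current_clock(),'still diff',np.abs(E['image'].astype(int)-t['image'])[185:245,260:360].mean())
for nm,im in(('before',d0),('after',t['image'])):
    h=cv2.cvtColor(im,cv2.COLOR_RGB2HSV)[195:225,255:300]
    print(nm,'row210',im[210,262:292,0],'tip',im[210,330:352].mean(1).astype(int))
g=t['image'].max(2); print('spool row',g[208,290:345].tolist())
print('exp cols', [round(proj(t,[533,y,100])[0],1) for y in(-181,-199,-217)])
E
```

```text
clock 30.1417 still diff 1.9513333333333334
before row210 [ 81  80  89 118 132 129 126 128 128 131 127 127 125 130 129 128 124 127
 129 128 129 126 127 127 129 129 113  89 128 154] tip [139 141 140 136 137 134 136 141 135 136 137 136 137 133 115  93  94 103
 105 103  97 104]
after row210 [102 104 100 103 158 176 169 166 167 166 165 164 165 169 165 164 167 170
 167 164 167 168 166 166 168 165 168 165 132 157] tip [118 116 118 120 116 117 117 114 116 117 117 115 115 114 114 109 103 124
 138 134 137 135]
spool row [119, 108, 145, 160, 164, 160, 159, 160, 164, 165, 134, 101, 97, 99, 103, 145, 168, 174, 178, 126, 32, 36, 72, 82, 85, 85, 83, 84, 85, 82, 82, 82, 81, 80, 79, 56, 41, 86, 108, 104, 105, 105, 104, 103, 102, 102, 106, 100, 103, 98, 97, 102, 100, 104, 102]
exp cols [np.float64(311.3), np.float64(319.6), np.float64(327.9)]
```

The axle sits about 3 mm from where it started, as planned. The spool spans top cols 309.5 to 327, so its centre is about 3 mm from midway. Both look still and the arm is clear, so I'm handing in.

```bash
python3 -c "
from plant import *
print(workorder.close_job())"
```

```text
the job is handed in; nothing more can be done
None
```

The spool hangs on the axle in both notches, handle on its original side, with the spool about 3 mm from midway by the last picture; the job was handed in at about 30 s and returned no verdict.

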